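# Hang the hooked washing carrier on the lipped conveyor rail

### The arm

A 6-joint arm with a two-finger parallel gripper is mounted at the origin on the work surface. World frame = base frame: x ahead of the robot, y to its left, z up, the work surface at z = 0. Lengths are in mm, angles in rad, forces in N, time in s.
With the tool pointing down it reaches from about 300 to 775 mm from the base axis. Payload 14.6 kg.
Tool frame: the origin (TCP) lies at the very end of the fingers, on their centre line; the grasp point (between the pads) lies 19 mm behind it; z points along the fingers, y is the line along which they close (so a half turn about z gives the same grasp; the last joint's range is limited). The gripper opens to 94 mm and grips with 3 to 60 N. Pads are 16 mm wide; open, the fingers measure 119 mm over their backs; the gripper's body (75 mm by 177 mm) begins 78 mm behind the grasp point.
Start: joints at [-1.167, 0.3, 1.521, -0, 1.321, -0.067], TCP at [249.471, -490.156, 183.046] pointing down, gripper open.
Joint ranges: [-3.03, 3.03], [-0.79, 2.21], [0.23, 2.52], [-1.04, 4.18], [0, 3.07], [-2.55, 2.55]. Speed limits (rad/s): [2.22, 2.22, 2.57, 3.14, 3.14, 3.14].

### API

Orientations are given as [roll, pitch, yaw] about the fixed x, y, z axes, in that order (R = Rz(yaw) Ry(pitch) Rx(roll)).
In Python, from cell import manip gives the robot as it stands. The module is installed in compiled form; this text tells all that it offers.
- The arm moves only by the shell command python3 -m inch 'ROWS' [FORCE]. ROWS is JSON, a list of rows, each an object of numbers: "gripper": the opening, from 0 (shut) to 1 (fully open); "dx", "dy", "dz": the shift along the world's x, y, z in m; "wx", "wy", "wz": the turn, a rotation vector about the world's x, y, z in degrees. A call has exactly 5 rows; each row is the pose to reach, as a shift and turn from the pose commanded when the call began; what a row does not reach only later rows make up. A row lasts 1/12 s, in which the tool goes at most 41.7 mm and 7.16 degrees, less where a joint would pass 70% of its speed; a pose out of reach is approached as far as the arm can. A call with a gripper value outside its range is refused whole. The fingers move at their own pace and stop on an object; FORCE is the grip in N (left out, the last holds). Time passes only in rows, so rows that repeat a pose let the fingers close, or fill a call up. It gives the time, the measured TCP pose, the force, the opening and the grip force at its end, in the units of the state.
- manip.read_state(): the state, without advancing time (a new reading comes with each control period).
- manip.camera(name): name is "scene" or "top" or "wrist"; returns the picture (420x560x3 uint8, blue, green, red); there is no depth.
- manip.camera_info(name): a dict with "camera_matrix" (3x3 intrinsics, pixels), "R" (3x3) and "t" (3): a world point X has camera coordinates R X + t; the wrist camera has in their place "tool_from_camera" (4x4, takes a point from camera to tool coordinates, whose origin is the TCP and whose axes are the flange's). Camera axes: x right, y down, z forward; pixel columns grow to the right and rows downward; lengths in mm; the calibration is good to about 2 mm. A picture is of the moment at which its call begins: read the wrist's pose just before it. camera_info takes no time and is no camera call.
- manip.sign_off(): hands the job in; it is judged then, once.
The state is a dict: "clock": time; "joints": joint angles; "qd": joint speeds; "effort": joint torques, N m; "eef_pos": TCP position; "eef_rot": TCP orientation; "wrist_force": force on the tool from outside, world axes, zero at the start; "moment": the same for the moment, N m; "finger_gap": finger opening in mm; "finger_force": force on a finger pad.
Only numpy, scipy, OpenCV 4.12 (cv2) and the standard library are available. Lean on these libraries where they do the work, as an engineer would, in place of code of your own. Each camera call takes 0.05 s, during which the arm holds its last target. There are 200 camera calls.

### The job

Two small steel carriers with a gear on them stand on the engine bench. Take the one with the hook at its top, lift it over the raised lip of the conveyor rail, and lower it until the hook is fully down behind the lip; only then let go, leaving it hanging square on the rail, clear of the bench, between the end stops. Leave the carrier without a hook where it stands.

Things in the scene. Friction and masses are not known exactly. Their poses are not given: they have to be found in the camera images.
- carrier_grip (a point): Centre of the grip tab (10 thick in x, 40 wide in y, 55 tall) atop the hooked steel carrier, 0.4 kg, 135 mm above its underside. Below the tab: a stem 6 thick, and an 80 mm square tray with a gear on the -x side. The hook points to +x (within 0.4 rad of world +x at the start): level crown, top 30 and underside 35 below this point, out to +34; its free gap spans +3 to +29 in x. z up.
- hook_tip (a point): Lower end of the down-turned tip of the same carrier's hook (tip 5 mm thick, 40 wide): 31.5 mm in +x from and 65 mm below the centre of the grip tab, 30 mm below the crown's underside. Axes as the carrier's.
- rail_lip (a point): Middle of the top edge of the fixed grey rail's lip: upright plate 6 mm thick, 340 long (y), 80 tall, top 170 above the bench. Behind it (+x, away from the robot): channel 40 wide, 44 deep; back wall 20 lower than the lip. End stops at y +-165 rise 30 above the lip. The crown hangs on this edge, tip behind, stem and tray on the robot's side; let go, it may lean some 15 degrees. z up.
- stand_grip (a point): Centre of the grip tab of the other carrier, to be left alone: same tray, gear, stem and tab, but no hook. 135 mm above its underside. Either carrier may stand on the left or the right.
Things that resemble listed ones, but are neither listed nor needed, are in the scene too. Leave any blue or pink look-alike of the part that bears carrier_grip alone.

How it is judged (in metres and radians):
On the way, in this order (a step that is already met when the one before it is completed fails the run):
1. the hook tip is carried across above the lip (z of hook_tip in the frame of rail_lip above 0.001 m and x of hook_tip in the frame of rail_lip between 0.002 and 0.06 m and y of hook_tip in the frame of rail_lip between -0.16 and 0.16 m), for 0.05 s.
2. the hook is lowered behind the lip, at least 18 mm deep, while still held (z of hook_tip in the frame of rail_lip below -0.018 m and x of hook_tip in the frame of rail_lip between 0.004 and 0.04 m and y of hook_tip in the frame of rail_lip between -0.145 and 0.145 m and contact force between the fingers and carrier above 1 N), for 0.1 s.
At the end, for the whole second after the job is handed in: Hooked carrier let go and still on the rail: tip behind the lip, 18 mm or more below its top, within 145 mm of the rail's middle, leaning under 20 degrees, square within 15 degrees, off the bench; the other carrier within 30 mm of its start (z of hook_tip in the frame of rail_lip below -0.018 m and x of hook_tip in the frame of rail_lip between 0.004 and 0.04 m and y of hook_tip in the frame of rail_lip between -0.145 and 0.145 m and angle between carrier_grip's own z axis and vertical below 0.35 rad and angle between the y axis of carrier_grip and the y axis of rail_lip, either way round below 0.26 rad and contact force between carrier and table below 0.05 N and linear speed of carrier below 0.03 m/s and distance of stand_grip from where it was at the start of the episode below 0.03 m); the robot touches nothing.
It fails at once if the carrier without a hook is shifted or knocked by more than 30 mm (distance of stand_grip from where it was at the start of the episode above 0.03 m).
It also fails if it takes over 42 s, if anything falls off the work surface, if the arm or the gripper's body presses on something with over 40 N, if the wrist force passes 120 N, or if a joint passes its speed limit or range.

## Working session

There is one attempt and no reset: what is moved stays moved. The work goes in short steps, Python scripts to look and compute and a shell command to move; the robot and the scene stay as the last step left them, time stands still between calls to the robot, and variables do not carry over. Pictures are saved under pics/ and viewed, at most 12 in all, crops included, and the job is handed in when it is done.

```bash
mkdir -p pics
python3 - <<'E'
from cell import manip
import cv2,numpy as np
for n in("scene","top"):
    cv2.imwrite(f"pics/{n}0.png",manip.camera(n)); i=manip.camera_info(n)
    R=np.array(i["R"]);t=np.array(i["t"]);print(n,np.round(i["camera_matrix"],1).tolist(),np.round(R,3).tolist(),(-R.T@t).round(0))
print(manip.camera_info("wrist"));s=manip.read_state();print(s["clock"],s["eef_pos"],s["eef_rot"])
E
```

```text
scene [[524.6, 0.0, 275.8], [0.0, 524.6, 214.6], [0.0, 0.0, 1.0]] [[0.839, 0.544, -0.011], [0.318, -0.506, -0.802], [-0.442, 0.669, -0.597]] [ 946. -812.  771.]
top [[533.0, 0.0, 279.6], [0.0, 533.0, 209.3], [0.0, 0.0, 1.0]] [[-0.029, -1.0, 0.011], [-0.99, 0.028, -0.139], [0.139, -0.015, -0.99]] [ 259.  -68. 1427.]
{'camera_matrix': array([[341.14612826,   0.        , 283.69195967],
       [  0.        , 341.14612826, 214.69225495],
       [  0.        ,   0.        ,   1.        ]]), 'tool_from_camera': array([[-4.39124340e-05, -9.61340561e-01, -2.75362168e-01,
         7.91913861e+01],
       [ 9.99999886e-01,  8.84220460e-05, -4.68169354e-04,
        -8.22430212e-02],
       [ 4.74418276e-04, -2.75362157e-01,  9.61340448e-01,
        -2.02521969e+02],
       [ 0.00000000e+00,  0.00000000e+00,  0.00000000e+00,
         1.00000000e+00]])}
0.1 [ 249.35973678 -489.93423173  182.56464745] [-3.14059965e+00 -6.35590608e-05  4.70726144e-01]
```

View pics/scene0.png

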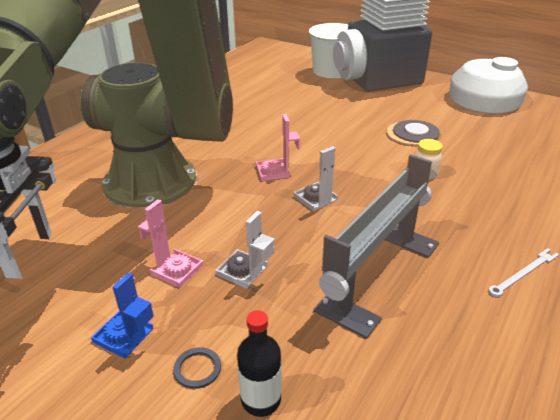

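View pics/top0.png

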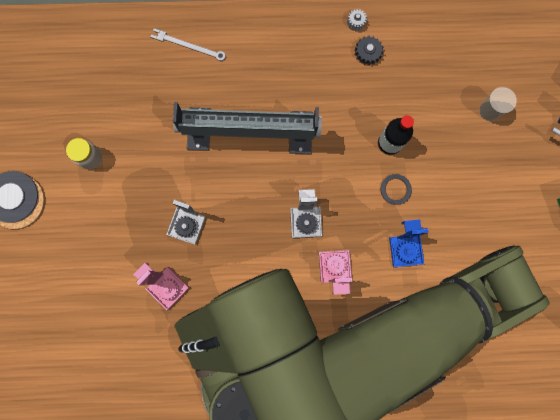

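Candidates in the scene picture are: steel with hook (250,245), steel with no hook (325,180), pink (160,235) and (287,145), and blue (125,305). In the top picture they are at (307,205), (185,220), (337,270), (162,285) and (410,240). I choose the steel one with the hook, scene (250,245) and top (307,205). The rail spans top (178,110) to (318,120). Next is a close crop to check the choice.

Run:
```python
import cv2,numpy as np
a=cv2.imread("pics/scene0.png");b=cv2.imread("pics/top0.png")
f=lambda im,x,y,w,h,s:cv2.resize(im[y:y+h,x:x+w],None,fx=s,fy=s,interpolation=cv2.INTER_CUBIC)
o=np.zeros((600,800,3),np.uint8)
c=f(a,210,200,70,90,4);o[:360,:280]=c            # scene hooked x4
c=f(b,280,180,50,65,5);o[:325,290:540]=c           # top hooked x5
c=f(b,160,190,50,60,5);o[:300,545:795]=c         # top stand x5
c=f(b,165,95,165,65,3);o[370:565,:495]=c           # rail top x3
c=f(a,315,145,125,115,2);o[370:600,500:750]=c     # rail scene x2
cv2.imwrite("pics/crop1.png",o)
```

```text
(no output)
```

View pics/crop1.png

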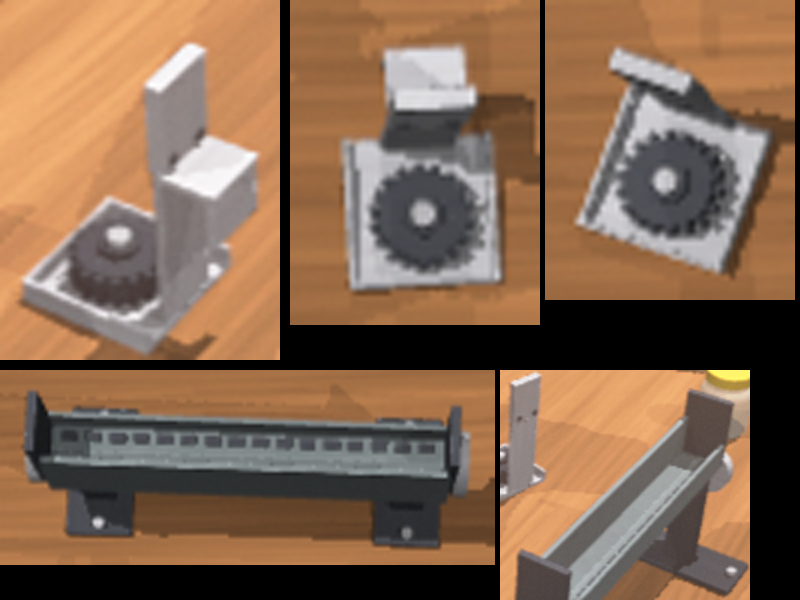

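```bash
cat > h.py <<'E'
from cell import manip
import cv2,numpy as np
def P(n): 
    i=manip.camera_info(n);return np.array(i["camera_matrix"]),np.array(i["R"]),np.array(i["t"])
def back(n,uv,z):
    K,R,t=P(n);c=-R.T@t;d=R.T@np.linalg.inv(K)@np.array([*uv,1.]);return c+d*(z-c[2])/d[2]
def proj(n,X):
    K,R,t=P(n);p=(np.atleast_2d(X)@R.T+t)@K.T;return p[:,:2]/p[:,2:]
def fr(p,yaw,L): 
    c,s=np.cos(yaw),np.sin(yaw);return np.array(p)+np.array(L,float)@np.array([[c,-s,0],[s,c,0],[0,0,1]]).T
E
python3 - <<'E'
from h import *
g=back("top",(308.8,199.6),162.5);g[2]=135
f=lambda x,y:(280+(x-290)/5-.4,180+y/5-.4)
A=[back("top",f(*p),4)[:2] for p in((350,291),(500,283),(343,142),(490,135))]
w=A[0]-A[1];w2=A[2]-A[3];yaw=np.mean([np.arctan2(-v[0],v[1]) for v in(w,w2)])
st=back("top",(160+105/5,190+67/5),162.5)
l=[back("top",p,170) for p in((180,125),(315,128.3))];rm=(l[0]+l[1])/2;d=l[0]-l[1];ry=np.arctan2(-d[0],d[1])
print("grip",g,"yaw",yaw,"tray",A,"stand",st,"rail",rm,np.linalg.norm(d),ry)
ims=[]
for n,(x,y,w,h) in dict(top=(165,90,170,160),scene=(200,140,240,180)).items():
    im=cv2.imread(f"pics/{n}0.png");s=4 if n=="top" else 3;im=cv2.resize(im[y:y+h,x:x+w],None,fx=s,fy=s,interpolation=cv2.INTER_CUBIC)
    def D(X,c):cv2.polylines(im,[np.int32(((proj(n,X)+.5-[x,y])*s))],True,c,1)
    D(fr(g,yaw,[[5,20,27.5],[5,-20,27.5],[-5,-20,27.5],[-5,20,27.5]]),(0,0,255))
    D(fr(g,yaw,[[34,20,-30],[34,-20,-30],[0,-20,-30],[0,20,-30]]),(0,255,0))
    D(fr(rm,ry,[[3,170,0],[3,-170,0],[-3,-170,0],[-3,170,0]]),(0,0,255))
    cv2.imwrite(f"pics/ov_{n}.png",im)
E
```

```text
grip [ 457.33390678 -158.06952412  135.        ] yaw 0.02247916662943987 tray [array([ 380.0500362 , -119.42052607]), array([ 382.0503501 , -199.93329848]), array([ 460.68543141, -118.26963   ]), array([ 462.28507709, -197.76903349])] stand [456.62399493 148.39070907 162.5       ] rail [639.85106839 -15.17976612 170.        ] 328.3896253253091 -0.05143776610568072
```

View pics/ov_top.png

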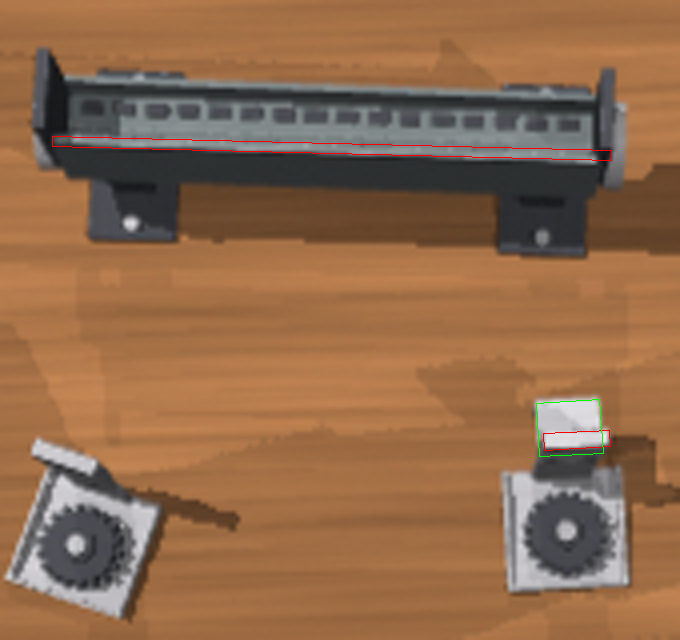

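View pics/ov_scene.png

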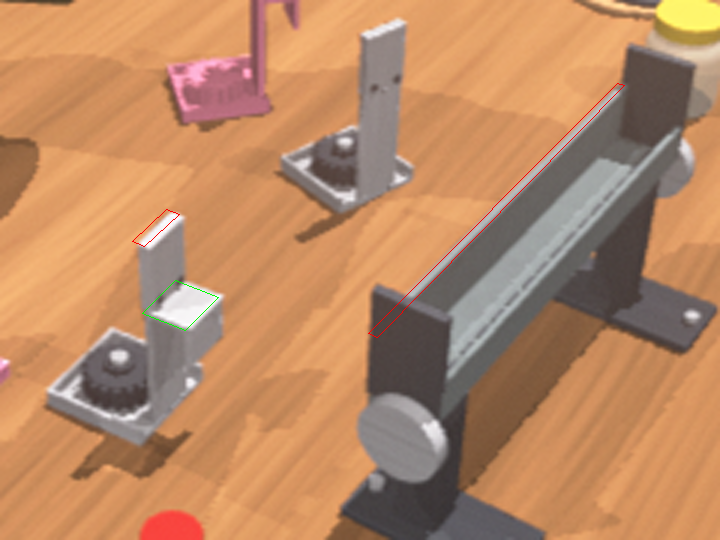

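The crop confirms steel and hook, with the crown pointing to +x (top picture, about (308,195)). The lip overlay fits both views within about 1 px. Positions: grip about (457,-159), yaw 0.02; rail middle about (639,-15), yaw -0.05. Moving now.

```bash
python3 -m inch '[{"gripper":1,"dz":0.03,"wz":6},{"gripper":1,"dz":0.06,"dx":0.01,"dy":0.01,"wz":13},{"gripper":1,"dz":0.08,"dx":0.03,"dy":0.03,"wz":20},{"gripper":1,"dz":0.08,"dx":0.05,"dy":0.06,"wz":26},{"gripper":1,"dz":0.08,"dx":0.07,"dy":0.09,"wz":32}]' 
python3 -m inch '[{"gripper":1,"dx":0.02,"dy":0.03,"wz":6},{"gripper":1,"dx":0.04,"dy":0.06,"wz":13},{"gripper":1,"dx":0.06,"dy":0.09,"wz":20},{"gripper":1,"dx":0.08,"dy":0.12,"wz":26},{"gripper":1,"dx":0.1,"dy":0.15,"wz":32.3}]'
python3 -m inch '[{"gripper":1,"dx":0.015,"dy":0.03},{"gripper":1,"dx":0.03,"dy":0.06},{"gripper":1,"dx":0.038,"dy":0.089},{"gripper":1,"dx":0.038,"dy":0.089,"dz":-0.02},{"gripper":1,"dx":0.038,"dy":0.089,"dz":-0.04}]'
python3 -m inch '[{"gripper":1},{"gripper":1},{"gripper":1},{"gripper":1},{"gripper":1}]'
cat > w.py <<'E'
from h import *
from scipy.spatial.transform import Rotation as Ro
import sys
s=manip.read_state();im=manip.camera("wrist");i=manip.camera_info("wrist");K=np.array(i["camera_matrix"]);T=np.array(i["tool_from_camera"])
R=Ro.from_euler("xyz",s["eef_rot"]).as_matrix();p=np.array(s["eef_pos"]);print(s["clock"],p,s["eef_rot"],s["joints"],s["wrist_force"])
def pr(X):
    c=((X-p)@R-T[:3,3])@T[:3,:3];q=c@K.T;return q[:,:2]/q[:,2:]
g=[457.3,-159,135];y=.022
for L in([[5,20,27.5],[5,-20,27.5],[-5,-20,27.5],[-5,20,27.5]],[[34,20,-30],[34,-20,-30],[0,-20,-30],[0,20,-30]]):
    cv2.polylines(im,[np.int32(pr(fr(g,y,L))+.5)],True,(0,0,255),1)
cv2.imwrite("pics/"+sys.argv[1],im)
E
python3 w.py w1.png
```

```text
0.1 [ 249.35973678 -489.93423173  182.56464745] [-3.14059965e+00 -6.35590608e-05  4.70726144e-01] [-1.16662650e+00  3.00370386e-01  1.52152656e+00 -2.70755076e-06
  1.32069074e+00 -6.65556729e-02] [ 1.09933103 -0.49646219 -0.9216342 ]validation failed for argument at $[0]...
validation failed for argument at $[0]...
validation failed for argument at $[0]...
validation failed for argument at $[0]...
```

View pics/w1.png

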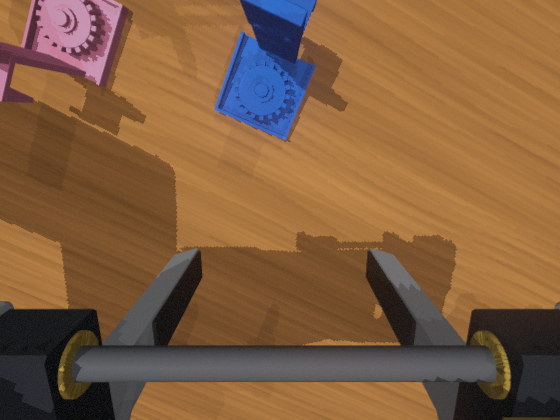

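The moves were refused on row format and the arm hasn't moved (the view still shows the start, with blue at (265,70)). I'll try giving all the keys.

```bash
python3 -m inch '[{"gripper":1.0,"dx":0,"dy":0,"dz":0.03,"wx":0,"wy":0,"wz":6},{"gripper":1.0,"dx":0.01,"dy":0.01,"dz":0.06,"wx":0,"wy":0,"wz":13},{"gripper":1.0,"dx":0.03,"dy":0.03,"dz":0.08,"wx":0,"wy":0,"wz":20},{"gripper":1.0,"dx":0.05,"dy":0.06,"dz":0.08,"wx":0,"wy":0,"wz":26},{"gripper":1.0,"dx":0.07,"dy":0.09,"dz":0.08,"wx":0,"wy":0,"wz":32}]'; python3 -m inch --help | head -20
```

```text
clock: 0.57
eef_pos: [320.1, -399.5, 263.9]
eef_rot: [3.14, 0.001, 1.033]
wrist_force: [0.8, -0.9, -0.7]
finger_gap: 94.0
finger_force: 0.0invalid input: not JSON, or not a number
```

All seven keys are needed in each row.

```bash
python3 -m inch '[{"gripper":1,"dx":0.02,"dy":0.03,"dz":0,"wx":0,"wy":0,"wz":6},{"gripper":1,"dx":0.04,"dy":0.06,"dz":0,"wx":0,"wy":0,"wz":13},{"gripper":1,"dx":0.06,"dy":0.09,"dz":0,"wx":0,"wy":0,"wz":20},{"gripper":1,"dx":0.08,"dy":0.12,"dz":0,"wx":0,"wy":0,"wz":26},{"gripper":1,"dx":0.1,"dy":0.15,"dz":0,"wx":0,"wy":0,"wz":32.3}]'
python3 -m inch '[{"gripper":1,"dx":0.015,"dy":0.03,"dz":0,"wx":0,"wy":0,"wz":0},{"gripper":1,"dx":0.03,"dy":0.06,"dz":0,"wx":0,"wy":0,"wz":0},{"gripper":1,"dx":0.038,"dy":0.089,"dz":0,"wx":0,"wy":0,"wz":0},{"gripper":1,"dx":0.038,"dy":0.089,"dz":-0.02,"wx":0,"wy":0,"wz":0},{"gripper":1,"dx":0.038,"dy":0.089,"dz":-0.04,"wx":0,"wy":0,"wz":0}]'
python3 w.py w2.png
```

```text
clock: 0.98
eef_pos: [420.0, -248.5, 263.0]
eef_rot: [-3.142, -0.0, 1.598]
wrist_force: [0.6, -0.8, 0.6]
finger_gap: 94.1
finger_force: 0.0
clock: 1.4
eef_pos: [458.2, -159.8, 223.1]
eef_rot: [3.14, 0.001, 1.596]
wrist_force: [0.0, -0.2, -0.6]
finger_gap: 94.0
finger_force: 0.0
1.4 [ 458.22277383 -159.79804549  223.09331777] [3.13983665e+00 8.14878597e-04 1.59580319e+00] [-4.11039694e-01  1.22939135e-01  1.64108358e+00  3.09405957e-06
  1.37563408e+00 -4.36047870e-01] [ 0.02302917 -0.15584803 -0.55872156]
```

View pics/w2.png

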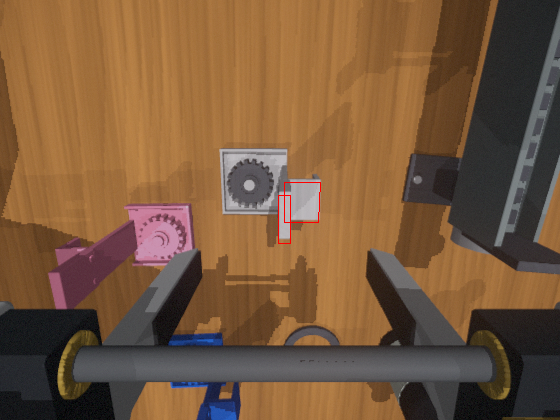

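The wrist picture shows the tab at (284,217) and crown at (302,200), with the overlay on them within 2 px. I'll descend and grip.

```bash
python3 -m inch '[{"gripper":1,"dx":0,"dy":0.0,"dz":-0.025,"wx":0,"wy":0,"wz":0},{"gripper":1,"dx":0,"dy":0,"dz":-0.05,"wx":0,"wy":0,"wz":0},{"gripper":1,"dx":0,"dy":0,"dz":-0.075,"wx":0,"wy":0,"wz":0},{"gripper":1,"dx":0,"dy":0,"dz":-0.095,"wx":0,"wy":0,"wz":0},{"gripper":1,"dx":0,"dy":0,"dz":-0.105,"wx":0,"wy":0,"wz":0}]' 35
python3 -m inch '[{"gripper":0.6,"dx":0,"dy":0,"dz":0,"wx":0,"wy":0,"wz":0},{"gripper":0.4,"dx":0,"dy":0,"dz":0,"wx":0,"wy":0,"wz":0},{"gripper":0.25,"dx":0,"dy":0,"dz":0,"wx":0,"wy":0,"wz":0},{"gripper":0,"dx":0,"dy":0,"dz":0,"wx":0,"wy":0,"wz":0},{"gripper":0,"dx":0,"dy":0,"dz":0,"wx":0,"wy":0,"wz":0}]' 35
python3 -m inch '[{"gripper":0,"dx":0,"dy":0,"dz":0,"wx":0,"wy":0,"wz":0},{"gripper":0,"dx":0,"dy":0,"dz":0,"wx":0,"wy":0,"wz":0},{"gripper":0,"dx":0,"dy":0,"dz":0,"wx":0,"wy":0,"wz":0},{"gripper":0,"dx":0,"dy":0,"dz":0,"wx":0,"wy":0,"wz":0},{"gripper":0,"dx":0,"dy":0,"dz":0,"wx":0,"wy":0,"wz":0}]' 35
```

```text
clock: 1.87
eef_pos: [456.5, -161.0, 116.1]
eef_rot: [-3.139, -0.001, 1.593]
wrist_force: [-0.0, -0.8, -1.0]
finger_gap: 93.6
finger_force: 0.0
clock: 2.28
eef_pos: [457.9, -161.3, 119.0]
eef_rot: [3.14, 0.001, 1.593]
wrist_force: [-0.6, 0.6, 0.7]
finger_gap: 63.9
finger_force: 0.0
clock: 2.7
eef_pos: [457.5, -161.1, 118.1]
eef_rot: [-3.142, 0.0, 1.593]
wrist_force: [0.6, -0.7, -1.5]
finger_gap: 30.9
finger_force: 0.0
```

```bash
python3 -m inch '[{"gripper":0,"dx":0,"dy":0,"dz":0,"wx":0,"wy":0,"wz":0},{"gripper":0,"dx":0,"dy":0,"dz":0,"wx":0,"wy":0,"wz":0},{"gripper":0,"dx":0,"dy":0,"dz":0,"wx":0,"wy":0,"wz":0},{"gripper":0,"dx":0,"dy":0,"dz":0,"wx":0,"wy":0,"wz":0},{"gripper":0,"dx":0,"dy":0,"dz":0,"wx":0,"wy":0,"wz":0}]' 35
python3 -m inch '[{"gripper":0,"dx":0,"dy":0,"dz":0,"wx":0,"wy":0,"wz":0},{"gripper":0,"dx":0,"dy":0,"dz":0,"wx":0,"wy":0,"wz":0},{"gripper":0,"dx":0,"dy":0,"dz":0,"wx":0,"wy":0,"wz":0},{"gripper":0,"dx":0,"dy":0,"dz":0,"wx":0,"wy":0,"wz":0},{"gripper":0,"dx":0,"dy":0,"dz":0,"wx":0,"wy":0,"wz":0}]' 35
```

```text
clock: 3.12
eef_pos: [457.3, -161.1, 117.8]
eef_rot: [-3.141, -0.0, 1.593]
wrist_force: [0.5, 0.4, -4.0]
finger_gap: 9.7
finger_force: 35.0
clock: 3.53
eef_pos: [457.3, -161.1, 117.9]
eef_rot: [-3.141, -0.0, 1.593]
wrist_force: [0.2, 0.1, -4.9]
finger_gap: 9.7
finger_force: 35.0
```

Gripped (gap 9.7 mm, 35 N). I'll lift and carry across.

```bash
python3 -m inch '[{"gripper":0,"dx":0,"dy":0,"dz":0.015,"wx":0,"wy":0,"wz":0},{"gripper":0,"dx":0,"dy":0,"dz":0.04,"wx":0,"wy":0,"wz":0},{"gripper":0,"dx":0,"dy":0,"dz":0.07,"wx":0,"wy":0,"wz":0},{"gripper":0,"dx":0,"dy":0,"dz":0.1,"wx":0,"wy":0,"wz":0},{"gripper":0,"dx":0,"dy":0,"dz":0.13,"wx":0,"wy":0,"wz":0}]' 35
python3 -m inch '[{"gripper":0,"dx":0.01,"dy":0.01,"dz":0,"wx":0,"wy":0,"wz":-1},{"gripper":0,"dx":0.03,"dy":0.03,"dz":0,"wx":0,"wy":0,"wz":-2},{"gripper":0,"dx":0.05,"dy":0.05,"dz":0,"wx":0,"wy":0,"wz":-3},{"gripper":0,"dx":0.065,"dy":0.075,"dz":0,"wx":0,"wy":0,"wz":-4.2},{"gripper":0,"dx":0.075,"dy":0.1,"dz":0,"wx":0,"wy":0,"wz":-4.2}]' 35
python3 -m inch '[{"gripper":0,"dx":0.02,"dy":0.016,"dz":0,"wx":0,"wy":0,"wz":0},{"gripper":0,"dx":0.045,"dy":0.032,"dz":0,"wx":0,"wy":0,"wz":0},{"gripper":0,"dx":0.07,"dy":0.032,"dz":0,"wx":0,"wy":0,"wz":0},{"gripper":0,"dx":0.085,"dy":0.032,"dz":0,"wx":0,"wy":0,"wz":0},{"gripper":0,"dx":0.09,"dy":0.032,"dz":0,"wx":0,"wy":0,"wz":0}]' 35
python3 - <<'E'
from h import *
s=manip.read_state();print(s["eef_pos"],s["eef_rot"],s["clock"])
f=lambda im,x,y,w,h,k:cv2.resize(im[y:y+h,x:x+w],None,fx=k,fy=k,interpolation=cv2.INTER_CUBIC)
a=manip.camera("scene");cv2.imwrite("pics/s2.png",f(a,280,80,180,200,3))
E
```

```text
clock: 3.95
eef_pos: [457.2, -161.0, 249.4]
eef_rot: [-3.141, -0.0, 1.593]
wrist_force: [0.0, -0.3, -4.7]
finger_gap: 10.0
finger_force: 35.0
clock: 4.37
eef_pos: [533.3, -60.1, 247.6]
eef_rot: [-3.141, -0.0, 1.518]
wrist_force: [-0.5, -0.9, -5.3]
finger_gap: 10.0
finger_force: 35.0
clock: 4.78
eef_pos: [623.7, -28.8, 246.8]
eef_rot: [-3.14, -0.0, 1.52]
wrist_force: [-1.5, -0.3, -4.8]
finger_gap: 10.0
finger_force: 35.0
[623.70093789 -28.79755261 246.80549579] [-3.14019411e+00 -2.35566142e-05  1.52038346e+00] 4.7833
```

View pics/s2.png

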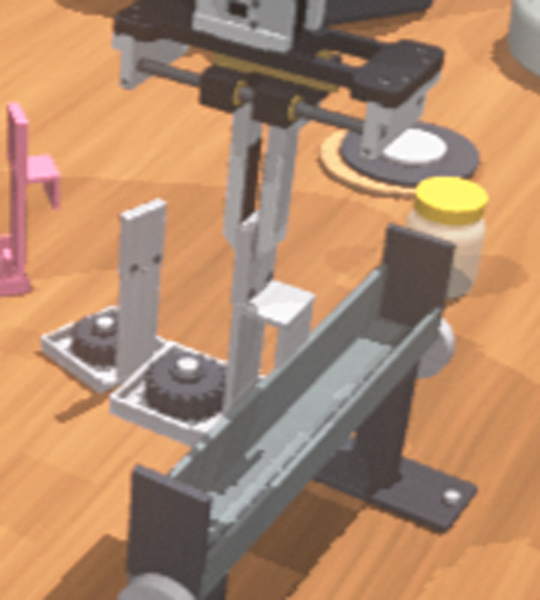

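The picture shows the crown at (283,300) and the tip over the channel near (290,350), with the stem on the robot's side of the lip at (235,400). Lowering about 50 mm, then feeling for contact.

```bash
python3 -m inch '[{"gripper":0,"dx":-0.001,"dy":0,"dz":-0.01,"wx":0,"wy":0,"wz":0},{"gripper":0,"dx":-0.001,"dy":0,"dz":-0.02,"wx":0,"wy":0,"wz":0},{"gripper":0,"dx":-0.001,"dy":0,"dz":-0.03,"wx":0,"wy":0,"wz":0},{"gripper":0,"dx":-0.001,"dy":0,"dz":-0.04,"wx":0,"wy":0,"wz":0},{"gripper":0,"dx":-0.001,"dy":0,"dz":-0.048,"wx":0,"wy":0,"wz":0}]' 35
python3 -m inch '[{"gripper":0,"dx":0,"dy":0,"dz":-0.001,"wx":0,"wy":0,"wz":0},{"gripper":0,"dx":0,"dy":0,"dz":-0.002,"wx":0,"wy":0,"wz":0},{"gripper":0,"dx":0,"dy":0,"dz":-0.003,"wx":0,"wy":0,"wz":0},{"gripper":0,"dx":0,"dy":0,"dz":-0.004,"wx":0,"wy":0,"wz":0},{"gripper":0,"dx":0,"dy":0,"dz":-0.005,"wx":0,"wy":0,"wz":0}]' 35
python3 -m inch '[{"gripper":0,"dx":0,"dy":0,"dz":-0.001,"wx":0,"wy":0,"wz":0},{"gripper":0,"dx":0,"dy":0,"dz":-0.002,"wx":0,"wy":0,"wz":0},{"gripper":0,"dx":0,"dy":0,"dz":-0.003,"wx":0,"wy":0,"wz":0},{"gripper":0,"dx":0,"dy":0,"dz":-0.003,"wx":0,"wy":0,"wz":0},{"gripper":0,"dx":0,"dy":0,"dz":-0.003,"wx":0,"wy":0,"wz":0}]' 35
```

```text
clock: 5.25
eef_pos: [620.8, -29.2, 198.6]
eef_rot: [-3.14, -0.0, 1.52]
wrist_force: [-0.2, 0.2, -5.7]
finger_gap: 9.7
finger_force: 35.0
clock: 5.67
eef_pos: [621.6, -29.2, 195.4]
eef_rot: [3.141, 0.0, 1.52]
wrist_force: [-0.1, 0.2, -5.3]
finger_gap: 10.1
finger_force: 35.0
clock: 6.08
eef_pos: [621.5, -29.2, 192.0]
eef_rot: [-3.142, 0.0, 1.52]
wrist_force: [-0.2, 0.1, -5.7]
finger_gap: 9.7
finger_force: 35.0
```

```bash
for k in 1 2; do python3 -m inch '[{"gripper":0,"dx":0,"dy":0,"dz":-0.001,"wx":0,"wy":0,"wz":0},{"gripper":0,"dx":0,"dy":0,"dz":-0.001,"wx":0,"wy":0,"wz":0},{"gripper":0,"dx":0,"dy":0,"dz":-0.002,"wx":0,"wy":0,"wz":0},{"gripper":0,"dx":0,"dy":0,"dz":-0.002,"wx":0,"wy":0,"wz":0},{"gripper":0,"dx":0,"dy":0,"dz":-0.002,"wx":0,"wy":0,"wz":0}]' 35; done
```

```text
clock: 6.5
eef_pos: [621.4, -29.1, 190.0]
eef_rot: [-3.141, 0.0, 1.52]
wrist_force: [-0.2, -0.4, -4.5]
finger_gap: 9.9
finger_force: 35.0
clock: 6.92
eef_pos: [621.5, -29.2, 188.0]
eef_rot: [-3.141, -0.0, 1.52]
wrist_force: [-0.2, -0.1, -4.9]
finger_gap: 9.7
finger_force: 35.0
```

```bash
python3 -m inch '[{"gripper":0,"dx":0,"dy":0,"dz":-0.001,"wx":0,"wy":0,"wz":0},{"gripper":0,"dx":0,"dy":0,"dz":-0.001,"wx":0,"wy":0,"wz":0},{"gripper":0,"dx":0,"dy":0,"dz":-0.001,"wx":0,"wy":0,"wz":0},{"gripper":0,"dx":0,"dy":0,"dz":-0.001,"wx":0,"wy":0,"wz":0},{"gripper":0,"dx":0,"dy":0,"dz":-0.001,"wx":0,"wy":0,"wz":0}]' 35
python3 - <<'E'
from h import *
f=lambda im,x,y,w,h,k:cv2.resize(im[y:y+h,x:x+w],None,fx=k,fy=k,interpolation=cv2.INTER_CUBIC)
a=manip.camera("scene");cv2.imwrite("pics/s3.png",f(a,300,120,140,150,4))
E
```

```text
clock: 7.33
eef_pos: [621.6, -29.1, 187.6]
eef_rot: [3.141, 0.0, 1.52]
wrist_force: [-1.8, 0.8, 4.3]
finger_gap: 10.1
finger_force: 35.0
```

View pics/s3.png

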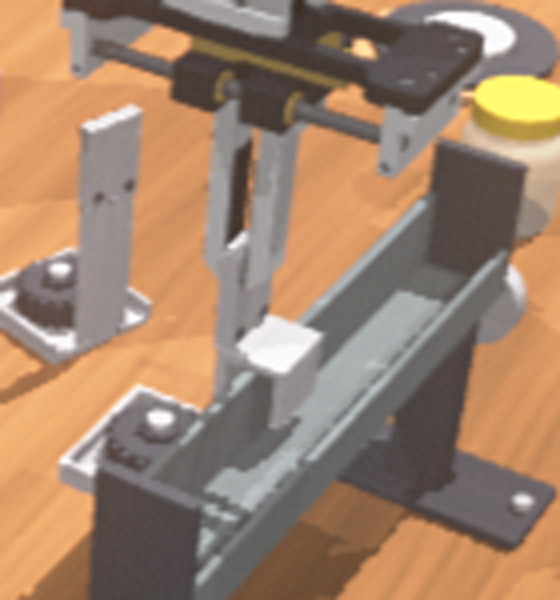

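The force went from -5 N to +4 N, and the picture shows the crown (280,345) resting on the lip, the tip in the channel (290,405) and the tray on the robot's side. I'll open gradually.

```bash
python3 -m inch '[{"gripper":0.12,"dx":0,"dy":0,"dz":0,"wx":0,"wy":0,"wz":0},{"gripper":0.14,"dx":0,"dy":0,"dz":0,"wx":0,"wy":0,"wz":0},{"gripper":0.17,"dx":0,"dy":0,"dz":0,"wx":0,"wy":0,"wz":0},{"gripper":0.2,"dx":0,"dy":0,"dz":0,"wx":0,"wy":0,"wz":0},{"gripper":0.23,"dx":0,"dy":0,"dz":0,"wx":0,"wy":0,"wz":0}]' 
python3 -m inch '[{"gripper":0.27,"dx":0,"dy":0,"dz":0,"wx":0,"wy":0,"wz":0},{"gripper":0.32,"dx":0,"dy":0,"dz":0,"wx":0,"wy":0,"wz":0},{"gripper":0.37,"dx":0,"dy":0,"dz":0,"wx":0,"wy":0,"wz":0},{"gripper":0.42,"dx":0,"dy":0,"dz":0,"wx":0,"wy":0,"wz":0},{"gripper":0.5,"dx":0,"dy":0,"dz":0,"wx":0,"wy":0,"wz":0}]' 
python3 -m inch '[{"gripper":0.6,"dx":0,"dy":0,"dz":0,"wx":0,"wy":0,"wz":0},{"gripper":0.7,"dx":0,"dy":0,"dz":0,"wx":0,"wy":0,"wz":0},{"gripper":0.8,"dx":0,"dy":0,"dz":0,"wx":0,"wy":0,"wz":0},{"gripper":0.9,"dx":0,"dy":0,"dz":0,"wx":0,"wy":0,"wz":0},{"gripper":0.9,"dx":0,"dy":0,"dz":0,"wx":0,"wy":0,"wz":0}]' 
python3 -m inch '[{"gripper":0.9,"dx":0,"dy":0,"dz":0,"wx":0,"wy":0,"wz":0},{"gripper":0.9,"dx":0,"dy":0,"dz":0,"wx":0,"wy":0,"wz":0},{"gripper":0.9,"dx":0,"dy":0,"dz":0,"wx":0,"wy":0,"wz":0},{"gripper":0.9,"dx":0,"dy":0,"dz":0,"wx":0,"wy":0,"wz":0},{"gripper":0.9,"dx":0,"dy":0,"dz":0,"wx":0,"wy":0,"wz":0}]'
python3 - <<'E'
from h import *
f=lambda im,x,y,w,h,k:cv2.resize(im[y:y+h,x:x+w],None,fx=k,fy=k,interpolation=cv2.INTER_CUBIC)
a=manip.camera("scene");cv2.imwrite("pics/s4.png",f(a,300,120,140,150,4))
E
```

```text
clock: 7.8
eef_pos: [621.6, -29.2, 187.1]
eef_rot: [3.141, -0.0, 1.52]
wrist_force: [0.2, 0.4, -0.4]
finger_gap: 20.9
finger_force: 0.0
clock: 8.22
eef_pos: [621.5, -29.2, 187.1]
eef_rot: [3.142, 0.0, 1.52]
wrist_force: [0.3, -0.5, -0.5]
finger_gap: 42.9
finger_force: 0.0
clock: 8.63
eef_pos: [621.5, -29.2, 187.1]
eef_rot: [3.142, 0.0, 1.52]
wrist_force: [0.0, 0.2, -1.4]
finger_gap: 75.9
finger_force: 0.0
clock: 9.05
eef_pos: [621.5, -29.2, 187.0]
eef_rot: [-3.142, -0.0, 1.52]
wrist_force: [0.1, 0.9, 0.1]
finger_gap: 84.8
finger_force: 0.0
```

View pics/s4.png

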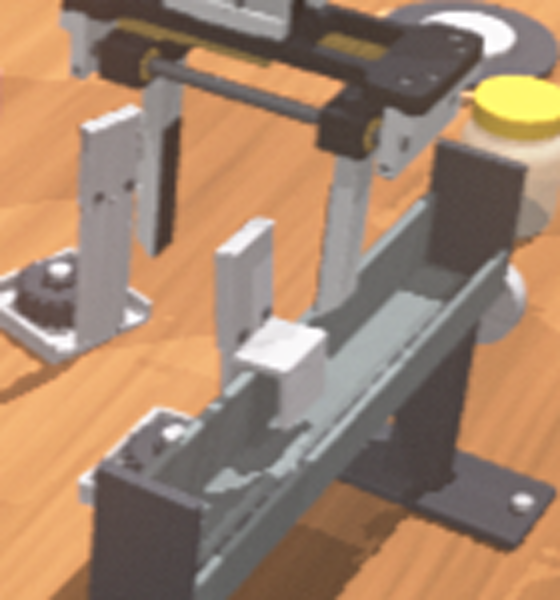

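The carrier hangs by its crown (285,345), leaning slightly, with the tab (245,270) free between the open fingers. I'll retreat straight up and settle.

```bash
python3 -m inch '[{"gripper":0.9,"dx":0,"dy":0,"dz":0.02,"wx":0,"wy":0,"wz":0},{"gripper":0.9,"dx":0,"dy":0,"dz":0.05,"wx":0,"wy":0,"wz":0},{"gripper":0.9,"dx":0,"dy":0,"dz":0.08,"wx":0,"wy":0,"wz":0},{"gripper":0.9,"dx":0,"dy":0,"dz":0.11,"wx":0,"wy":0,"wz":0},{"gripper":0.9,"dx":0,"dy":0,"dz":0.13,"wx":0,"wy":0,"wz":0}]' 
for k in 1 2 3; do python3 -m inch '[{"gripper":0.9,"dx":0,"dy":0,"dz":0,"wx":0,"wy":0,"wz":0},{"gripper":0.9,"dx":0,"dy":0,"dz":0,"wx":0,"wy":0,"wz":0},{"gripper":0.9,"dx":0,"dy":0,"dz":0,"wx":0,"wy":0,"wz":0},{"gripper":0.9,"dx":0,"dy":0,"dz":0,"wx":0,"wy":0,"wz":0},{"gripper":0.9,"dx":0,"dy":0,"dz":0,"wx":0,"wy":0,"wz":0}]'; done | tail -6
python3 - <<'E'
from h import *
f=lambda im,x,y,w,h,k:cv2.resize(im[y:y+h,x:x+w],None,fx=k,fy=k,interpolation=cv2.INTER_CUBIC)
a=manip.camera("scene");b=manip.camera("scene");print(np.abs(a[120:270,300:440].astype(int)-b[120:270,300:440]).max());cv2.imwrite("pics/s5.png",f(b,300,120,140,150,4))
E
```

```text
clock: 9.52
eef_pos: [621.6, -29.2, 320.3]
eef_rot: [3.139, 0.0, 1.52]
wrist_force: [0.1, 0.2, 1.2]
finger_gap: 84.6
finger_force: 0.0
clock: 10.77
eef_pos: [621.5, -29.2, 317.0]
eef_rot: [3.142, 0.0, 1.52]
wrist_force: [0.4, 0.4, -0.4]
finger_gap: 84.8
finger_force: 0.0
13
```

View pics/s5.png

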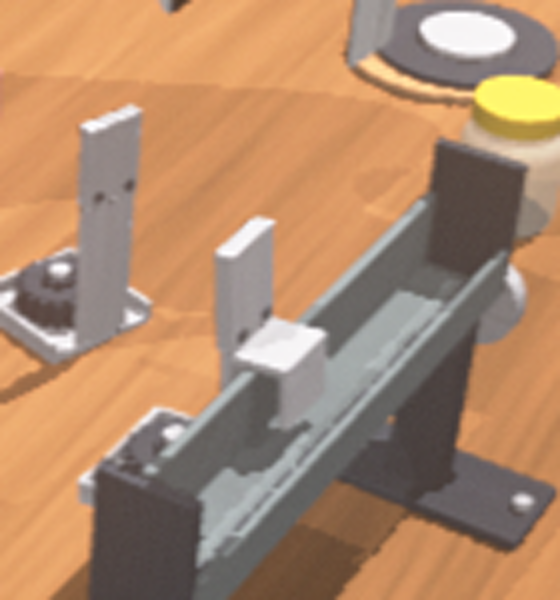

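The carrier hangs still and square at (270,340), its tip is in the channel and the gripper is clear. The stand at (110,230) hasn't moved. Handing in.

```bash
python3 -c "
from cell import manip;print(manip.sign_off())"
```

```text
the job is handed in; nothing more can be done
None
```

I hung the hooked steel carrier on the rail and handed the job in at about 11 s. In the last picture it hangs still and square, leaning slightly, with its tip behind the lip; the other carrier hasn't moved. The sign-off gave no verdict.

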